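# Change the slide in the label reader and hold the next one home

## Task

The slide carrier that has just been read is still sitting in the mouth of the label reader: draw it out and lay it squarely on top of the pile of read carriers, label face up and notch over notch, and let go of it. Then take the waiting carrier that lies label face up (leave the one lying face down), push its notched label end into the reader's mouth, label face still up, until the spring stop inside is fully home, and finish still gripping the carrier and holding it pressed home. Keep the pile square and do not disturb the other things on the counter.

Things in the scene. Friction and masses are not known exactly. Their poses are not given: they have to be found in the camera images.
- reader: Label reader, white and grey, fixed: 140 mm deep (x), 104 mm wide (y). Origin: centre of its underside on the counter, z up; +x points into its mouth, which opens to -x. The nose with the mouth is 34 mm tall (x = -65 to +1 mm), the housing behind it 75 mm. A carrier goes in flat, its x along the reader's x.
- reader_mouth (a point): Centre of the mouth's lower edge: x = -65, y = 0, z = 14 mm of the reader. The bay behind it is 41 mm wide and 10 mm high (z = 14 to 24 mm), with flared sides and upper lip.
- reader_tongue (a point): End of the tongue on which a carrier rests outside the mouth: x = -96, y = 0, z = 14 mm of the reader. The tongue is 20 mm wide, level with the bay's floor, its last 6 mm bent down.
- reader_key (a point): Front of the fixed key in the right rear of the bay: x = -37, y = -16, z = 19 mm of the reader. It enters the carrier's notch; a carrier turned the wrong way round or over is stopped by it before it can move the spring stop.
- reader_home (a point): Where the carrier's origin is when it is fully home: x = -75, y = 0, z = 14 mm of the reader; 56 mm of the carrier then still stick out of the mouth. It meets the spring stop 8 mm before that.
- stop (a joint): Travel of the spring stop inside the reader, m: 0 out (no carrier or one not pushed), 0.008 fully home. The spring takes about 2 N to start and 5 N at the end and pushes the carrier back out when it is let go: there is no latch.
- slide_last: Slide carrier: grey plastic frame round a glass slide, 92 long (x) x 38 wide (y) x 7 mm, 40 g. Origin: centre of its underside, z up. +x: its label end, known only by a 10 x 10 mm notch in one corner. Label face up: frosted white fields at both ends show; with the label end pointing away the notch is at the right (-y). Already read; it sits in the reader's mouth, label end inside, underside 14 mm above the counter, about 65 mm sticking out.
- slide_last_notch (a point): Middle of the notch of slide_last, 41 mm from its origin towards the label end (+x) and 14 mm to the right (-y), half-way up its thickness.
- pile_2: Slide carrier: grey plastic frame round a glass slide, 92 long (x) x 38 wide (y) x 7 mm, 40 g. Origin: centre of its underside, z up. +x: its label end, known only by a 10 x 10 mm notch in one corner. Label face up: frosted white fields at both ends show; with the label end pointing away the notch is at the right (-y). It is the upper one of the pile of two read carriers (its underside 7 mm above the counter, the pile's top at 14 mm).
- pile_2_notch (a point): Middle of the notch of pile_2, 41 mm from its origin towards the label end (+x) and 14 mm to the right (-y), half-way up its thickness.
- pile_1: Slide carrier: grey plastic frame round a glass slide, 92 long (x) x 38 wide (y) x 7 mm, 40 g. Origin: centre of its underside, z up. +x: its label end, known only by a 10 x 10 mm notch in one corner. Label face up: frosted white fields at both ends show; with the label end pointing away the notch is at the right (-y). It is the lower one of the pile of two read carriers, on the counter.
- slide_next: Slide carrier: grey plastic frame round a glass slide, 92 long (x) x 38 wide (y) x 7 mm, 40 g. Origin: centre of its underside, z up. +x: its label end, known only by a 10 x 10 mm notch in one corner. Label face up: frosted white fields at both ends show; with the label end pointing away the notch is at the right (-y). It waits on the counter, pointing any way; this is the one to be read next.
- slide_next_notch (a point): Middle of the notch of slide_next, 41 mm from its origin towards the label end (+x) and 14 mm to the right (-y), half-way up its thickness.
- slide_down: Slide carrier: grey plastic frame round a glass slide, 92 long (x) x 38 wide (y) x 7 mm, 40 g. Origin: centre of its underside, z up. +x: its label end, known only by a 10 x 10 mm notch in one corner. Lies face down on the counter: the plain back shows, with two thin ribs across it and no white fields; the notch is at the left (+y). Leave it alone.
- open_vial: Open amber vial, 36 mm across and 84 mm tall, upright on the counter, origin at the centre of its foot. To be left alone.
- cups: Three nested pleated paper cups, 38 mm across and 35 mm tall, on the counter, origin at the centre of the foot. To be left alone.
- pen: Blue marker pen, 138 mm long and 14 mm thick, lying on the counter, origin under its middle. To be left alone.
Mind the look-alikes: they are no part of the job. What is shaped like the slide_last but green is not meant.

How it is judged:
On the way, in this order (a step that is already met when the one before it is completed fails the run):
1. the carrier from the reader lies squarely on the pile, label face up, notch over notch, and is let go (horizontal distance between slide_last and pile_2 below 0.008 m and horizontal distance between slide_last_notch and pile_2_notch below 0.008 m and z of slide_last in the frame of pile_2 between 0.0045 and 0.0095 m and angle between each of slide_last, pile_2's own z axis and vertical below 0.1 rad and linear speed of slide_last below 0.03 m/s and contact force between the fingers and slide_last below 0.05 N and horizontal distance between pile_2 and pile_1 below 0.008 m), for 0.3 s.
2. the waiting carrier is lifted off the counter in the gripper (height (world z) of slide_next above 0.01 m and contact force between the fingers and slide_next above 1 N), for 0.2 s.
At the end, for the whole second after the job is handed in: Stop pushed in over 6 of its 8 mm by the waiting carrier: label face up, level within 7 degrees, notch inside the reader, gripped (over 12 N). The read carrier rests untouched on the pile, notch over notch, centres and notches within 8 mm; the pile below is still square within 8 mm (all of step 1 and value of joint stop above 0.006 m and angle between slide_next's own z axis and vertical below 0.12 rad and x of slide_next_notch in the frame of reader above -0.04 m and y of slide_next_notch in the frame of reader below 0 m and height (world z) of slide_next above 0.011 m and contact force between slide_next and reader above 1 N and contact force between the fingers and slide_next above 12 N); the arm keeps its last pose, push and grip.
It fails at once if the carrier lying face down is moved more than 20 mm (distance of slide_down from where it was at the start of the episode above 0.02 m).
It fails at once if the pile is pushed more than 25 mm (distance of pile_1 from where it was at the start of the episode above 0.025 m).
It fails at once if the vial, the cups or the pen are moved more than 30 mm or the vial is tipped (distance of any of open_vial, cups, pen from where it was at the start of the episode above 0.03 m or angle between open_vial's own z axis and vertical above 0.5 rad).
It also fails if it takes over 64 s, if anything falls off the work surface, if the arm or the gripper's body presses on something with over 40 N, if the wrist force passes 120 N, or if a joint passes its speed limit or range.

## Robot

A 7-joint arm with a two-finger parallel gripper is mounted at the origin on a cart in front of the work surface, level with it; the furniture and walls round the work are solid. World frame = base frame: x ahead of the robot, y to its left, z up, the work surface at z = 0. Lengths are in m, angles in rad, forces in N, time in s.
With the tool pointing down it reaches from about 0.4 to 0.85 m from the base axis. Payload 6.9 kg.
Tool frame: the origin (TCP) lies at the very end of the fingers, on their centre line; the grasp point (between the pads) lies 19 mm behind it (arm.grip_depth is the distance from the TCP to the grasp point, in m); z points along the fingers, x is the direction in which the jaws open and shut, and the axes are right-handed (so a half turn about z gives the same grasp; the last joint's range is limited). The gripper opens to 85 mm and grips with 20 to 120 N. Pads are 22 mm wide; open, the fingers measure 114 mm over their backs; the gripper's body (76 mm by 85 mm) begins 54 mm behind the grasp point. The pads swing forward as they close: fully open they stand 13 mm farther back than shut.
Start: joints at [-1.147, 0.507, -0.238, 1.5, 0.126, 1.149, -0.155], TCP at [0.195, 0.594, 0.231] pointing down, gripper open.
Joint ranges: [-3.08, 3.08], [-0.24, 2.05], [-1.43, 1.35], [0, 2.5], [-1.52, 4.66], [0.17, 1.96], [-2.89, 2.89]. Speed limits (rad/s): [2.39, 2.39, 3.14, 3.14, 3.14, 3.14, 3.14].

## Interface

Orientations are given as a unit quaternion [w, x, y, z].
In Python, from bench import arm, imaging gives the robot as it stands.
- The arm moves only by the shell command python3 -m inch 'ROWS' [FORCE]. ROWS is JSON, a list of rows, each a list of 7 numbers: the turn, a rotation vector about the world's x, y, z in rad, then the shift along the world's x, y, z in mm, then the gripper's target within -1 to 1 (fully open at 1, half-way at 0, shut at -1). A call has 1 to 10 rows; each row shifts and turns the commanded pose from where the row before left it; what a row does not reach is not made up. A row lasts 1/10 s, in which the tool goes at most 50 mm and 8.59 degrees, less where a joint would pass 70% of its speed; a pose out of reach is approached as far as the arm can. A call is refused whole if a number of a shift passes 50 or a number of a turn 0.15, either way. A call with a gripper value outside its range is refused whole. The fingers move at their own pace and stop on an object; FORCE is the grip in N (left out, the last holds). Time passes only in rows, so rows that do not move let the fingers close. It gives the time, the measured TCP pose, the force and the opening at its end, in the units of the state.
- arm.get_obs(): the state, without advancing time (a new reading comes with each control period).
- imaging.grab_frame(name): name is "scene" or "top"; returns a dict with "image" (384x512x3 uint8, red, green, blue), "z_map" (384x512 float32, m along the optical axis (not along the pixel's ray), 0 where there is no reading), "camera_matrix" (3x3 intrinsics, pixels), "R" (3x3) and "t" (3): a world point X has camera coordinates R X + t. Camera axes: x right, y down, z forward; pixel columns grow to the right and rows downward; lengths in m; the calibration is good to about 2 mm. A picture is of the moment at which its call begins.
- arm.hand_in(): hands the job in, once; it reports no verdict.
The state is a dict: "t": time; "joint_positions": joint angles; "joint_vel": joint speeds; "joint_torque": joint torques, N m; "eef_pos": TCP position; "ee_rot": TCP orientation; "contact_force": force on the tool from outside, world axes, zero at the start; "moment": the same for the moment, N m; "opening": finger opening in m.
Only numpy, scipy, OpenCV 4.12 (cv2) and the standard library are available. Lean on these libraries where they do the work, as an engineer would, in place of code of your own. Each camera call takes 0.05 s, during which the arm holds its last target. There are 200 camera calls.

## Working session

There is one attempt and no reset: what is moved stays moved. The work goes in short steps, Python scripts to look and compute and a shell command to move; the robot and the scene stay as the last step left them, time stands still between calls to the robot, and variables do not carry over. Pictures are saved under pics/ and viewed, about 8 in all and at most 12, crops included, and the job is handed in when it is done.

```bash
mkdir -p pics; ls; python3 - <<'E'
from bench import arm, imaging
import cv2,numpy as np
o=arm.get_obs();print({k:np.round(v,3) for k,v in o.items()},arm.grip_depth)
for n in("scene","top"):
    f=imaging.grab_frame(n);np.savez(f"pics/{n}0.npz",**f)
    cv2.imwrite(f"pics/{n}0.png",cv2.resize(f["image"][:,:,::-1],(800,600),interpolation=cv2.INTER_CUBIC))
    print(n,f["camera_matrix"],f["R"],f["t"], -f["R"].T@f["t"])
E
```

```text
pics
{'t': np.float64(0.0), 'joint_positions': array([-1.148,  0.508, -0.238,  1.501,  0.126,  1.149, -0.155]), 'joint_vel': array([ 0.   , -0.001,  0.   , -0.   ,  0.   ,  0.001, -0.002]), 'joint_torque': array([-1.0000e-03, -6.2058e+01, -2.1870e+00, -2.4966e+01,  1.3000e-02,
        1.2000e-02,  0.0000e+00]), 'eef_pos': array([0.195, 0.593, 0.23 ]), 'ee_rot': array([ 0.001,  0.81 ,  0.586, -0.001]), 'contact_force': array([-0.349, -0.309,  0.235]), 'moment': array([-0.034,  0.008,  0.008]), 'opening': np.float64(0.085)} 0.0187
scene [[416.84968633   0.         249.82604617]
 [  0.         416.84968633 192.40752683]
 [  0.           0.           1.        ]] [[-0.89436372 -0.44675662 -0.02284859]
 [-0.2408824   0.52400446 -0.81694247]
 [ 0.37694722 -0.72513988 -0.57626638]] [0.4943837  0.15690757 1.06018389] [0.08032175 0.90743055 0.75042877]
top [[364.58878681   0.         254.78875086]
 [  0.         364.58878681 190.65163471]
 [  0.           0.           1.        ]] [[-0.19628916 -0.98054159 -0.00296054]
 [-0.95903674  0.1926114  -0.20772428]
 [ 0.20425253 -0.03793476 -0.97818294]] [0.09896735 0.55792767 0.90727653] [0.36918583 0.02399569 1.00367055]
```

View pics/scene0.png

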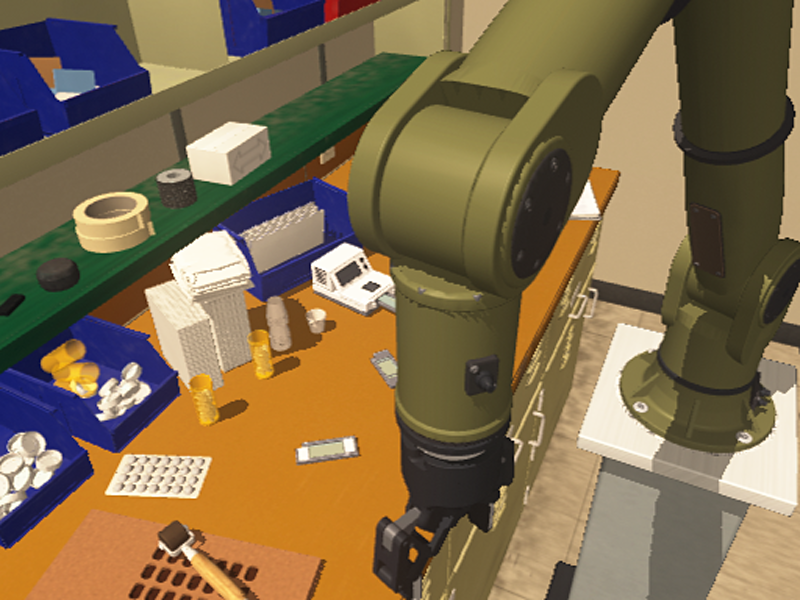

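View pics/top0.png

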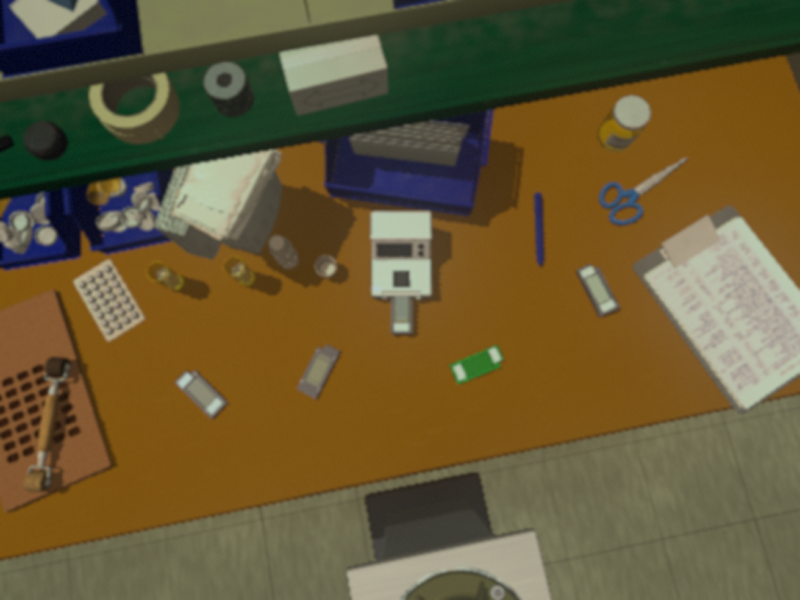

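Scene view: reader at about (350,278), one carrier at (327,450), and the face-down one at (385,367), partly hidden by the arm. Top view: reader (402,255) with slide_last sticking out at (402,315). Label-up carriers lie at (200,393) and (598,290), the plain face-down one at (319,371), and the green decoy at (477,365). Next I measure their outlines and heights.

```bash
cat > h.py <<'E'
import numpy as np,cv2
def ray(f,uv,z):
    K,R,t=f["camera_matrix"],f["R"],f["t"];uv=np.atleast_2d(uv).astype(float)
    d=np.c_[uv,np.ones(len(uv))]@np.linalg.inv(K).T@R; c=-R.T@t
    return c+d*((z-c[2])/d[:,2])[:,None]
def proj(f,X):
    p=np.atleast_2d(X)@f["R"].T+f["t"];p=p@f["camera_matrix"].T;return p[:,:2]/p[:,2:]
def cloud(f):
    h,w=f["z_map"].shape;v,u=np.mgrid[:h,:w];d=np.stack([u,v,np.ones_like(u)],-1)@np.linalg.inv(f["camera_matrix"]).T
    return (d*f["z_map"][...,None]-f["t"])@f["R"]
def rects(f,z,zr=(-1,.1),amin=150,amax=1500,smax=110):
    hsv=cv2.cvtColor(f["image"],cv2.COLOR_RGB2HSV)
    m=((hsv[...,1]<smax)&(hsv[...,2]>50)).astype(np.uint8)*255
    out=[]
    for c in cv2.findContours(m,cv2.RETR_EXTERNAL,cv2.CHAIN_APPROX_NONE)[0]:
        if amin<cv2.contourArea(c)<amax:
            P=ray(f,c[:,0],z)[:,:2];(cx,cy),wh,a=cv2.minAreaRect((P*1000).astype(np.float32))
            a=a if wh[0]>wh[1] else a+90
            out.append((c,(cx,cy),sorted(wh),a))
    return out
E
python3 - <<'E'
import numpy as np,cv2;from h import *
f=dict(np.load("pics/top0.npz"));C=cloud(f);m=np.zeros((384,512),np.uint8)
for c,ctr,wh,a in rects(f,.007):
    M=np.zeros((384,512),np.uint8);cv2.drawContours(M,[c],-1,1,-1);M=cv2.erode(M,np.ones((5,5)))>0
    z=C[...,2][M];print(c[:,0].mean(0).round(),np.round(ctr),np.round(wh),round(a),"z",np.round(np.percentile(z,[10,50,90]),4) if z.size else 0)
def crop(u,v,r=24):return cv2.resize(f["image"][v-r:v+r,u-r:u+r,::-1],(400,300) if 0 else (300,300),interpolation=cv2.INTER_CUBIC)
cs=[crop(128,251),crop(383,186),crop(204,237),crop(257,190)]
cv2.imwrite("pics/crops0.png",np.vstack([np.hstack(cs[:2]),np.hstack(cs[2:])]))
E
```

```text
[129. 251.] [481. 353.] [39. 93.] 36 z [0.0008 0.004  0.0079]
[204. 237.] [480. 148.] [39. 91.] 143 z [0.0032 0.0054 0.0082]
[382. 185.] [ 524. -368.] [41. 94.] 11 z [0.0089 0.0117 0.0156]
[ 69. 192.] [678. 495.] [ 76. 136.] 23 z [-0.0014  0.0024  0.0065]
[345. 146.] [ 656. -293.] [ 14. 139.] 166 z [0.0122 0.0144 0.0157]
[ 15. 142.] [852. 630.] [104. 112.] 6 z [0.0293 0.0538 0.066 ]
[408. 122.] [ 682. -509.] [ 87. 187.] 97 z [-0.0016  0.0023  0.0098]
[404.  72.] [ 847. -526.] [68. 73.] 124 z [0.0901 0.0921 0.0944]
[37.  9.] [1273.  547.] [ 86. 198.] 79 z [0.4646 0.4747 0.4807]
```

View pics/crops0.png

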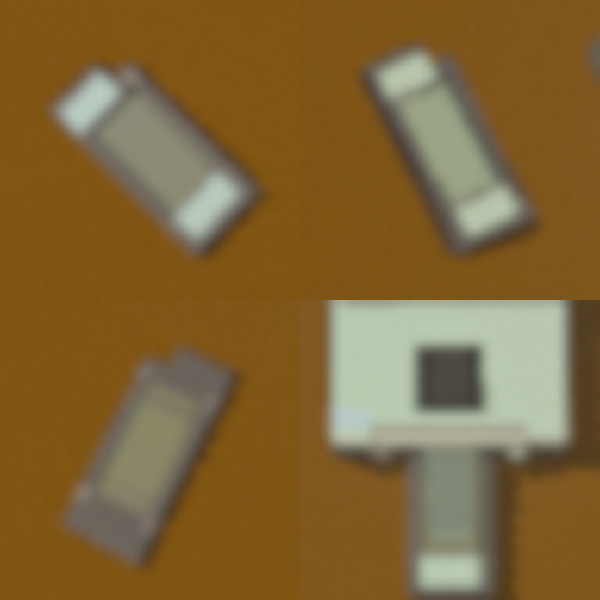

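Crops: slide_next is the left label-up carrier, notch at (130,75), label end up-left. The right one at z≈12 mm is the pile, notch at (445,65), label end up. The plain carrier is the face-down one. slide_last sticks straight down out of the reader. Next I get exact poses and check heights against the scene view.

```bash
python3 - <<'E'
import numpy as np,cv2;from h import *
f=dict(np.load("pics/top0.npz"));s=dict(np.load("pics/scene0.npz"))
for z in (.007,.014):
    for c,ctr,wh,a in rects(f,z)[:3]:print("top",z,np.round(ctr,1),np.round(wh,1),round(a,1))
print("scene z=.007")
for c,ctr,wh,a in rects(s,.007,amin=100,amax=2500):
    if 400<ctr[0]<560 : print(c[:,0].mean(0).round(),np.round(ctr,1),np.round(wh,1),round(a,1))
C=cloud(f);hsv=cv2.cvtColor(f["image"],cv2.COLOR_RGB2HSV)
R=np.zeros((384,512),bool);R[125:225,225:290]=1
gray=R&(hsv[...,1]<110)&(hsv[...,2]>50)
for n,lo,hi,z in(("housing",.06,.09,.075),("nose",.027,.045,.034),("last",.012,.026,.021)):
    m=(gray&(C[...,2]>lo)&(C[...,2]<hi)).astype(np.uint8);m=cv2.morphologyEx(m,cv2.MORPH_OPEN,np.ones((3,3)))
    c=max(cv2.findContours(m,cv2.RETR_EXTERNAL,cv2.CHAIN_APPROX_NONE)[0],key=cv2.contourArea)
    P=ray(f,c[:,0],z)[:,:2]*1000;r=cv2.minAreaRect(P.astype(np.float32))
    print(n,np.round(r[0],1),np.round(r[1],1),round(r[2],1),"zmed",np.median(C[...,2][m>0]),"px",cv2.boundingRect(c))
    print(np.round(cv2.boxPoints(r)).tolist())
# carrier side edges by grey-orange saturation step, rows 192..210
for v in range(188,216,3):
    row=hsv[v,235:280,1].astype(float);print(v,row.astype(int).tolist()[8:36])
E
```

```text
top 0.007 [481.3 352.7] [38.7 92.8] 36.2
top 0.007 [479.7 147.7] [39.2 91.2] 142.8
top 0.007 [ 523.8 -368.2] [41.1 94. ] 11.4
top 0.014 [480.6 350.4] [38.4 92.2] 36.2
top 0.014 [478.9 146.9] [38.9 90.5] 142.8
top 0.014 [ 522.8 -365.5] [40.8 93.4] 11.4
scene z=.007
[209. 288.] [481.5 358.7] [41.7 92.2] 36.3
[247. 235.] [480.5 153.3] [38.9 94.7] 142.0
[337. 126.] [ 458.2 -618.7] [ 38.1 604.4] 95.2
housing [681.  -38.9] [102.2  64.5] 78.6 zmed 0.07392663953563933 px (237, 135, 39, 24)
[[639.0, -83.0], [703.0, -95.0], [723.0, 5.0], [659.0, 18.0]]
nose [611.3 -26.2] [101.9  73.5] 78.6 zmed 0.033707370639416014 px (238, 163, 38, 27)
[[565.0, -69.0], [637.0, -83.0], [657.0, 17.0], [585.0, 31.0]]
last [545.3 -13.1] [35.8 66.8] 78.7 zmed 0.017123560556740355 px (250, 189, 14, 25)
[[509.0, -24.0], [574.0, -37.0], [582.0, -2.0], [516.0, 11.0]]
188 [31, 32, 33, 33, 33, 32, 34, 34, 34, 35, 33, 33, 33, 33, 35, 35, 33, 33, 34, 34, 34, 34, 34, 36, 35, 34, 29, 28]
191 [114, 94, 75, 68, 79, 103, 88, 55, 36, 35, 35, 32, 32, 32, 34, 34, 34, 40, 43, 44, 54, 85, 91, 67, 49, 58, 80, 113]
194 [188, 186, 183
[... 341 characters left out ...]
2, 148, 165, 176, 189, 193, 191]
203 [197, 196, 193, 193, 193, 191, 149, 84, 54, 51, 47, 41, 38, 37, 38, 38, 40, 45, 47, 44, 63, 105, 147, 172, 187, 188, 193, 193]
206 [197, 191, 195, 195, 195, 193, 147, 86, 43, 35, 38, 40, 37, 39, 39, 39, 39, 38, 36, 37, 57, 105, 153, 176, 182, 191, 194, 195]
209 [197, 197, 196, 197, 194, 195, 153, 84, 32, 31, 33, 32, 32, 32, 33, 33, 33, 32, 31, 28, 52, 99, 153, 178, 188, 195, 196, 195]
212 [199, 199, 201, 198, 201, 195, 160, 98, 48, 28, 28, 28, 29, 30, 28, 28, 28, 27, 29, 38, 66, 111, 158, 185, 188, 196, 196, 197]
215 [203, 201, 203, 203, 201, 202, 199, 202, 195, 196, 185, 187, 188, 192, 194, 193, 191, 191, 188, 184, 183, 186, 187, 193, 196, 202, 201, 199]
```

Reader yaw is −11.4°, its mouth near (575,−19), and slide_last's origin near (556.5,−15.3). The pile is at (523,−366.5), yaw 11.4°. slide_next is at (481,354), yaw 36.2°. Two-view disagreement is about 6 mm in y, within calibration bias plus the visible sides, so I will calibrate with the gripper in view.

```bash
python3 -m inch '[[0,0,0.0085,24.5,-43,-3,1],[0,0,0.0085,24.5,-43,-3,1],[0,0,0.0085,24.5,-43,-3,1],[0,0,0.0085,24.5,-43,-3,1],[0,0,0.0085,24.5,-43,-3,1],[0,0,0.0085,24.5,-43,-3,1],[0,0,0.0085,24.5,-43,-3,1]]' 60
python3 -m inch '[[0,0,0.0085,24.5,-43,-3,1],[0,0,0.0085,24.5,-43,-3,1],[0,0,0.0085,24.5,-43,-3,1],[0,0,0.0085,24.5,-43,-3,1],[0,0,0.0085,24.5,-43,-3,0.3],[0,0,0.0085,24.5,-43,-3,0.3],[0,0,0.0085,24.5,-43,-3,0.3],[0,0,0,0,0,0,0.3],[0,0,0,0,0,0,0.3]]'
```

```text
t: 0.8
eef_pos: [0.3674, 0.2907, 0.2101]
ee_rot: [0.0, 0.792, 0.61, -0.0]
contact_force: [0.8, -0.3, -0.3]
opening: 0.0854
t: 1.7
eef_pos: [0.5381, -0.0095, 0.1886]
ee_rot: [-0.0, 0.775, 0.632, -0.001]
contact_force: [0.0, 0.2, 0.1]
opening: 0.0555
```

```bash
python3 -m inch '[[0,0,0.003,0,-2,-45,0.3],[0,0,0,0,0,-45,0.3],[0,0,0,0,0,-38,0.3],[0,0,0,0,0,0,0.3],[0,0,0,0,0,0,0.3]]'
python3 - <<'E'
from bench import arm, imaging
import cv2,numpy as np;from h import *
F={n:imaging.grab_frame(n) for n in("scene","top")}
p=arm.get_obs()["eef_pos"];out=[]
for n,f in F.items():
    np.savez(f"pics/{n}1.npz",**f);q=proj(f,p)[0];u,v=q.astype(int);print(n,q)
    im=f["image"][...,::-1].copy()
    u=np.clip(u,70,440);v=np.clip(v,70,310);print("origin",u-50,v-50)
    c=cv2.resize(im[v-50:v+50,u-50:u+50],(400,400),interpolation=cv2.INTER_CUBIC);cv2.circle(c,tuple(int(x) for x in (q-[u-50,v-50])*4),3,(0,0,255),-1);out.append(c)
cv2.imwrite("pics/a1.png",np.hstack(out))
E
```

```text
t: 2.2
eef_pos: [0.5379, -0.0088, 0.0617]
ee_rot: [-0.001, 0.772, 0.635, -0.0]
contact_force: [1.4, -0.0, 1.2]
opening: 0.0551
scene [254.7608814  182.35696359]
origin 204 132
top [255.59858799 200.38392432]
origin 205 150
```

View pics/a1.png

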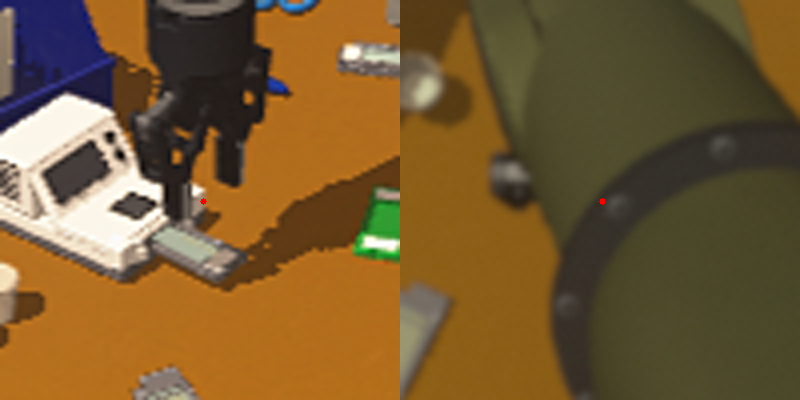

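Fingers straddle slide_last. The fingertip midpoint (204,203) in the scene crop falls on the projected TCP (204,202), so the scene camera and arm agree. The pile is visible at (375,58). I'll measure slide_last and the pile in the scene view.

```bash
python3 - <<'E'
import numpy as np,cv2;from h import *
f=dict(np.load("pics/scene1.npz"));t=dict(np.load("pics/top0.npz"))
for z in(.007,.014):
  for c,ctr,wh,a in rects(f,z,amin=60,amax=2500):
    if 380<ctr[0]<700: print(z,c[:,0].mean(0).round(),np.round(ctr,1),np.round(wh,1),round(a,1))
for n,g in(("scene",f),("top",t)):
    C=cloud(g)
    for X in((.42,.25,0),(.48,.30,0),(.45,-.3,0),(.42,.05,0)):
        u,v=proj(g,X)[0].astype(int);print(n,X,np.round(np.median(C[v-4:v+5,u-4:u+5,2]),4))
# white label field ends: centroid rays
def field(g,box,z,n):
    u0,v0,u1,v1=box;h=cv2.cvtColor(g["image"],cv2.COLOR_RGB2HSV)[v0:v1,u0:u1]
    m=((h[...,1]<45)&(h[...,2]>170)).astype(np.uint8);k,_,st,ce=cv2.connectedComponentsWithStats(m)
    for i in range(1,k):
        if st[i,4]>12:
            c=ce[i]+[u0,v0];print(n,st[i,4],c.round(1),np.round(ray(g,c,z)[0]*1000,1))
field(f,(284,136,320,156),.014,"pile scene");field(t,(365,165,402,206),.014,"pile top")
field(f,(240,190,268,206),.021,"last scene");field(t,(246,200,268,216),.021,"last top")
field(f,(185,270,235,305),.007,"next scene");field(t,(108,232,150,272),.007,"next top")
E
```

```text
0.007 [116. 348.] [568.1 580.4] [41.8 52.8] 162.7
0.007 [101. 305.] [676.4 504.7] [ 74.1 133.8] 22.9
0.007 [209. 288.] [481.5 358.7] [41.7 92.2] 36.3
0.007 [249. 236.] [480.  153.1] [39.6 95. ] 143.0
0.007 [202. 205.] [669.2  89.9] [33.3 71.7] 121.3
0.007 [232. 182.] [669.1 -55.4] [165.7 313.8] 147.0
0.007 [301. 147.] [ 525.8 -364.1] [57.9 92.4] 13.2
0.014 [116. 348.] [563.5 583.4] [41.4 52.3] 162.7
0.014 [101. 305.] [670.8 508.5] [ 73.4 132.5] 22.9
0.014 [209. 288.] [477.7 363.8] [41.3 91.3] 36.3
0.014 [249. 236.] [476.2 160.2] [39.2 94.1] 143.0
0.014 [202. 205.] [663.6  97.6] [33. 71.] 121.3
0.014 [232. 182.] [663.6 -46.3] [164.2 310.8] 147.0
0.014 [301. 147.] [ 521.7 -352.2] [57.4 91.5] 13.2
scene (0.42, 0.25, 0) -0.0007
scene (0.48, 0.3, 0) -0.0002
scene (0.45, -0.3, 0) -0.0005
scene (0.42, 0.05, 0) -0.0006
top (0.42, 0.25, 0) -0.0007
top (0.48, 0.3, 0) -0.0006
top (0.45, -0.3, 0) -0.0001
top (0.42, 0.05, 0) -0.0003
pile scene 65 [301.6 145.6] [ 522.8 -360.7   14. ]
pile top 27 [375.7 173.7] [ 556.6 -355.8   14. ]
pile top 31 [388.4 195.4] [ 490.1 -373.8   14. ]
last scene 50 [249.9 192.8] [556.4  -8.8  21. ]
last top 39 [256.4 208.9] [523.7  -8.4  21. ]
next scene 47 [222.7 284.2] [456.8 335.5   7. ]
next scene 44 [193.7 289.9] [509.4 379.8   7. ]
next top 33 [117.8 242.8] [508.5 378.4   7. ]
next top 44 [136.6 259.3] [454.7 334.    7. ]
```

```bash
python3 -m inch '[[0,0,0,2,-3,-20,0.3],[0,0,0,0,0,-20,0.3],[0,0,0,0,0,-6,0.3],[0,0,0,0,0,0,0.3],[0,0,0,0,0,0,0.3]]' 60
```

```text
t: 2.8
eef_pos: [0.5412, -0.0132, 0.0167]
ee_rot: [0.001, 0.773, 0.635, 0.001]
contact_force: [-0.2, 1.1, -0.8]
opening: 0.055
```

```bash
python3 -m inch '[[0,0,0,0,1,-2,0.3],[0,0,0,0,0,0,0.1],[0,0,0,0,0,0,-0.2],[0,0,0,0,0,0,-0.5],[0,0,0,0,0,0,-0.5],[0,0,0,0,0,0,-0.5],[0,0,0,0,0,0,-0.5]]' 60
```

```text
t: 3.5
eef_pos: [0.5406, -0.0122, 0.0141]
ee_rot: [0.0, 0.773, 0.635, 0.0]
contact_force: [-1.6, 0.5, 7.2]
opening: 0.0357
```

```bash
python3 -m inch '[[0,0,0,-5,1,0.5,-0.5],[0,0,0,-10,2,0,-0.5],[0,0,0,-10,2,0,-0.5],[0,0,0,-10,2,0,-0.5],[0,0,0,-10,2,0,-0.5],[0,0,0,-5,1,0,-0.5],[0,0,0,0,0,0,-0.5]]'
python3 - <<'E'
from bench import arm, imaging
import cv2,numpy as np
f=imaging.grab_frame("scene");np.savez("pics/scene2.npz",**f)
cv2.imwrite("pics/a2.png",cv2.resize(f["image"][120:240,190:330,::-1],(700,600),interpolation=cv2.INTER_CUBIC))
E
```

```text
t: 4.2
eef_pos: [0.4892, -0.0021, 0.0138]
ee_rot: [-0.0, 0.773, 0.635, -0.0]
contact_force: [0.0, 0.2, -0.3]
opening: 0.0352
```

View pics/a2.png

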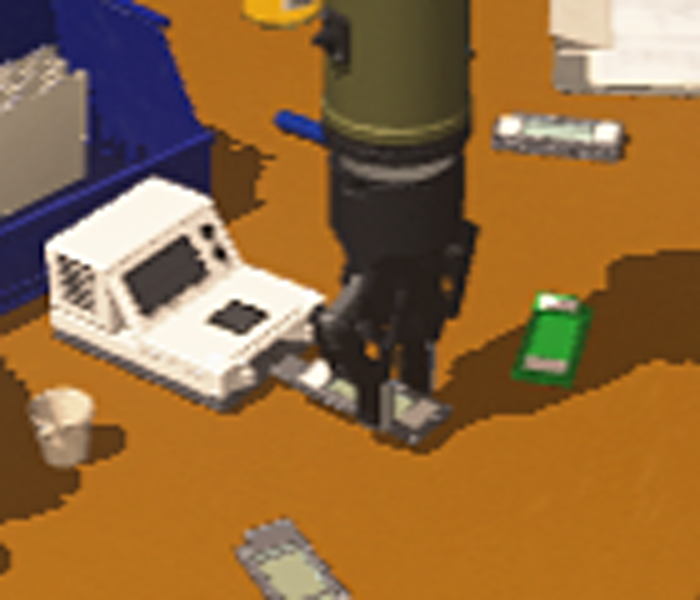

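slide_last is drawn clear of the mouth, held level in the fingers at (390,400) with no slip visible. I'll lift and carry it to the pile.

```bash
python3 -m inch '[[0,0,0,-5,1,5,-0.5],[0,0,0,-5,1,20,-0.5],[0,0,0,0,0,30,-0.5],[0,0,0.04,3,-40,10,-0.5],[0,0,0.04,3,-45,0,-0.5],[0,0,0.04,3,-45,0,-0.5],[0,0,0.04,3,-45,0,-0.5],[0,0,0.04,3,-45,0,-0.5],[0,0,0.04,3,-45,0,-0.5]]'
python3 -m inch '[[0,0,0.04,3,-40,0,-0.5],[0,0,0.04,4,-30,0,-0.5],[0,0,0.04,4,-20,0,-0.5],[0,0,0.034,2,-15,0,-0.5],[0,0,0,0,0,-20,-0.5],[0,0,0,0,0,-12,-0.5],[0,0,0,0,0,0,-0.5],[0,0,0,0,0,0,-0.5]]'
```

```text
t: 5.15
eef_pos: [0.4982, -0.2673, 0.0792]
ee_rot: [0.0, 0.691, 0.723, 0.0]
contact_force: [-0.0, -0.5, -0.0]
opening: 0.0357
t: 5.95
eef_pos: [0.5113, -0.3696, 0.0468]
ee_rot: [-0.0, 0.633, 0.774, 0.0]
contact_force: [0.1, 1.3, 0.0]
opening: 0.0355
```

```bash
python3 -m inch '[[0,0,0,-4,-1,-8,-0.5],[0,0,0,0,0,0,-0.5],[0,0,0,0,0,0,-0.5]]'
python3 - <<'E'
from bench import arm, imaging
import cv2,numpy as np
a=imaging.grab_frame("scene");b=imaging.grab_frame("top");np.savez("pics/scene3.npz",**a);np.savez("pics/top3.npz",**b)
A=cv2.resize(a["image"][115:175,265:325,::-1],(400,400),interpolation=cv2.INTER_CUBIC)
B=cv2.resize(b["image"][146:226,343:423,::-1],(400,400),interpolation=cv2.INTER_CUBIC)
cv2.imwrite("pics/a3.png",np.hstack([A,B]))
E
```

```text
t: 6.25
eef_pos: [0.5071, -0.3713, 0.0389]
ee_rot: [-0.0, 0.634, 0.774, -0.0]
contact_force: [-0.1, -0.3, -0.3]
opening: 0.0353
```

View pics/a3.png

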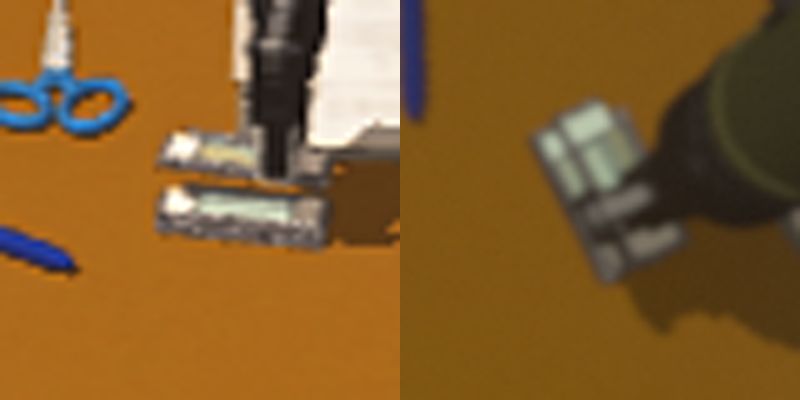

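```bash
python3 - <<'E'
import numpy as np,cv2;from h import *
s=dict(np.load("pics/scene3.npz"));t=dict(np.load("pics/top3.npz"))
px=lambda x,y:(265+x*.15,115+y*.15)
pt=lambda x,y:(343+(x-400)*.2,146+y*.2)
for n,p,z in(("held label field",px(181,151),.0455),("pile label field",px(183,200),.014),("held right bot corner",px(325,183),.0385),("pile field right",px(307,208),.014)):print(n,ray(s,p,z).round(4))
for n,p,z in(("held label field",pt(590,123),.0455),("held rear field",pt(660,243),.0455)):print("top",n,ray(t,p,z).round(4))
h=cv2.cvtColor(s["image"],cv2.COLOR_RGB2HSV)[115:175,265:325];m=((h[...,1]<45)&(h[...,2]>150)).astype(np.uint8)
k,_,st,ce=cv2.connectedComponentsWithStats(m)
print([(st[i].tolist(),(ce[i]+[265,115]).round(1)) for i in range(1,k) if st[i,4]>8])
E
```

```text
held label field [[ 0.5557 -0.348   0.0455]]
pile label field [[ 0.5547 -0.3517  0.014 ]]
held right bot corner [[ 0.4773 -0.3579  0.0385]]
pile field right [[ 0.4903 -0.3707  0.014 ]]
top held label field [[ 0.5564 -0.3601  0.0455]]
top held rear field [[ 0.4847 -0.3791  0.0455]]
[([47, 0, 13, 22, 238], array([318.3, 125. ])), ([25, 20, 5, 4, 10], array([292. , 136.5])), ([25, 29, 20, 5, 51], array([299.7, 145.8]))]
```

Held carrier hovers aligned over the pile, label end left, both parallel; the numbers agree within about 3 mm. Lowering.

```bash
python3 -m inch '[[0,0,0,0,1,-12,-0.5],[0,0,0,0,0,-7,-0.5],[0,0,0,0,0,0,-0.5],[0,0,0,0,0,0,-0.5]]'; python3 -m inch '[[0,0,0,0,0,-2,-0.5],[0,0,0,0,0,-1.5,-0.5],[0,0,0,0,0,0,-0.5],[0,0,0,0,0,0,-0.5]]'
```

```text
t: 6.75
eef_pos: [0.5071, -0.3701, 0.0192]
ee_rot: [-0.0, 0.634, 0.774, -0.0]
contact_force: [0.3, -0.1, 0.2]
opening: 0.0356
t: 7.15
eef_pos: [0.5077, -0.3704, 0.0168]
ee_rot: [0.0, 0.634, 0.774, 0.0]
contact_force: [1.1, 0.5, 4.2]
opening: 0.0353
```

```bash
python3 -m inch '[[0,0,0,0,0,0.5,-0.1],[0,0,0,0,0,0,0.05],[0,0,0,0,0,0,0.2],[0,0,0,0,0,0,0.3],[0,0,0,0,0,0,0.3],[0,0,0,0,0,10,0.3],[0,0,0,0,0,35,0.3],[0,0,0,0,0,45,0.3],[0,0,0,0,0,0,0.3]]'
python3 -m inch '[[0,0,0,-8,49,0,0.3],[0,0,0,-8,49,0,0.3],[0,0,0,-8,49,0,0.3],[0,0,0,-5,49,0,0.3],[0,0,0,-5,49,0,0.3],[0,0,0,0,0,0,0.3]]'
python3 - <<'E'
from bench import arm, imaging
import cv2,numpy as np;from h import *
a=imaging.grab_frame("scene");b=imaging.grab_frame("top");np.savez("pics/scene4.npz",**a);np.savez("pics/top4.npz",**b)
A=cv2.resize(a["image"][115:175,265:325,::-1],(400,400),interpolation=cv2.INTER_CUBIC)
B=cv2.resize(b["image"][161:211,358:408,::-1],(400,400),interpolation=cv2.INTER_CUBIC)
cv2.imwrite("pics/a4.png",np.hstack([A,B]))
for c,ctr,wh,an in rects(b,.021):
    if ctr[1]<-300:print(np.round(ctr,1),np.round(wh,1),round(an,1))
E
```

```text
t: 8.05
eef_pos: [0.5106, -0.3722, 0.1136]
ee_rot: [0.005, 0.634, 0.774, 0.001]
contact_force: [1.6, -0.6, 0.1]
opening: 0.0556
t: 8.65
eef_pos: [0.4731, -0.1177, 0.1076]
ee_rot: [-0.001, 0.63, 0.777, 0.001]
contact_force: [1.0, 0.4, -0.0]
opening: 0.0558
[  88.6 -523.8] [ 47.6 107.9] 72.4
[ 677.3 -501.4] [ 86.3 184.4] 97.0
[ 841.2 -517.8] [65.1 71.6] 123.6
```

View pics/a4.png

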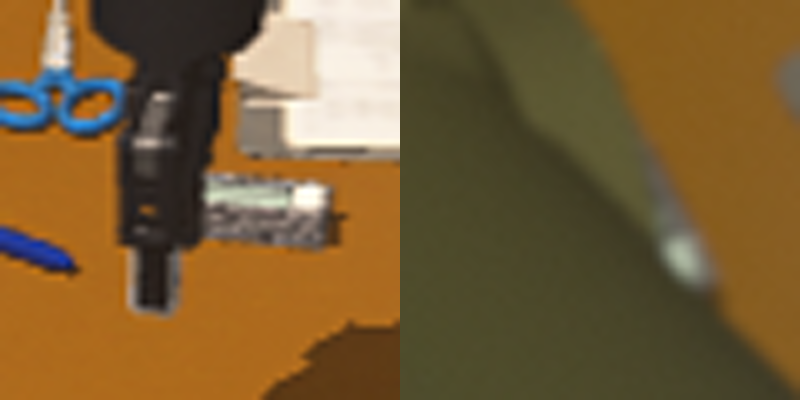

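The carrier sits on the pile, its near side showing a three-layer stack, partly hidden by the arm. I go on to slide_next and check the pile when the view is clear.

```bash
python3 -m inch '[[0,0,0.042,0,46,0,0.3],[0,0,0.042,0,46,0,0.3],[0,0,0.042,0,46,0,0.3],[0,0,0.042,0,46,0,0.3],[0,0,0.042,0,46,0,0.3],[0,0,0.042,0,46,0,0.3],[0,0,0.042,0,46,0,0.3],[0,0,0.042,0,46,0,0.3],[0,0,0.042,-3,46,0,0.3],[0,0,0.042,-3,46,0,0.3]]'
python3 -m inch '[[0,0,0,0,0,0,0.3],[0,0,0,0,0,0,0.3]]'
python3 - <<'E'
from bench import arm, imaging
import cv2,numpy as np;from h import *
a=imaging.grab_frame("scene");b=imaging.grab_frame("top");np.savez("pics/scene5.npz",**a);np.savez("pics/top5.npz",**b)
A=cv2.resize(a["image"][115:175,265:325,::-1],(400,400),interpolation=cv2.INTER_CUBIC)
B=cv2.resize(b["image"][161:211,358:408,::-1],(400,400),interpolation=cv2.INTER_CUBIC)
cv2.imwrite("pics/a5.png",np.hstack([A,B]))
C=cloud(b)
for z in(.014,.021):
  for c,ctr,wh,an in rects(b,z):
    if ctr[1]<-300 and ctr[0]<600:print(np.round(ctr,1),np.round(wh,1),round(an,1),np.median([C[v,u,2] for u,v in c[:,0]]))
print(np.median(C[183:188,380:385,2]))
E
```

```text
t: 9.75
eef_pos: [0.4691, 0.3349, 0.1068]
ee_rot: [0.001, 0.459, 0.888, -0.0]
contact_force: [0.9, -0.4, 0.3]
opening: 0.0555
t: 9.95
eef_pos: [0.4683, 0.3344, 0.1065]
ee_rot: [0.0, 0.459, 0.889, -0.0]
contact_force: [0.5, -0.0, 0.1]
opening: 0.0556
[ 523.9 -367.9] [46.  94.1] 11.4 0.013950770736493307
[ 522.9 -365.1] [45.7 93.5] 11.4 0.013950770736493307
0.01665442125520832
```

View pics/a5.png

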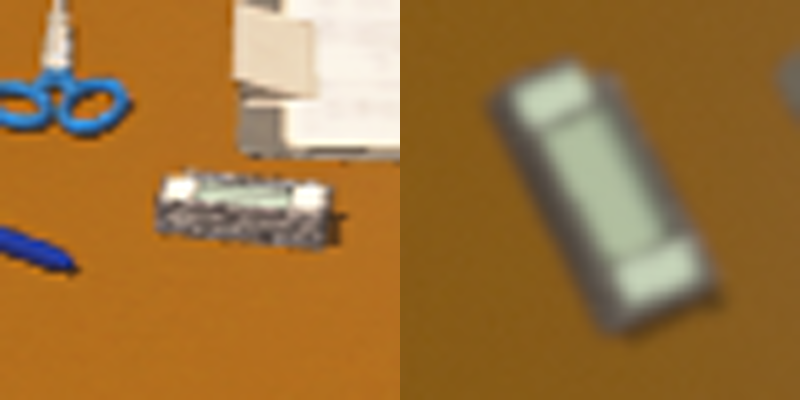

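The pile is square: three layers, notch over notch at (605,80) in the top view, outline 94 mm long at 11.4°. Now grasp slide_next.

```bash
python3 -m inch '[[0,0,0.014,-1.5,9,-30,0.3],[0,0,0,0,0,-30,0.3],[0,0,0,0,0,-20,0.3],[0,0,0,0,0,-14,0.3],[0,0,0,0,0,0,0.3],[0,0,0,0,0,0,0.3]]'
```

```text
t: 10.65
eef_pos: [0.4666, 0.343, 0.0133]
ee_rot: [0.0, 0.453, 0.892, 0.0]
contact_force: [0.3, -0.0, 0.5]
opening: 0.0556
```

```bash
python3 -m inch '[[0,0,0,0,0,-7,0.3],[0,0,0,0,0,-4,0.3],[0,0,0,0,0,0,0.1],[0,0,0,0,0,0,-0.2],[0,0,0,0,0,0,-0.5],[0,0,0,0,0,0,-0.5],[0,0,0,0,0,0,-0.5],[0,0,0,0,0,0,-0.5]]' 70
python3 -m inch '[[0,0,0,0,0,5,-0.5],[0,0,0,0,0,20,-0.5],[0,0,0,0,0,30,-0.5],[0,0,0,0,0,0,-0.5],[0,0,0,0,0,0,-0.5]]'
```

```text
t: 11.45
eef_pos: [0.4658, 0.3438, 0.0024]
ee_rot: [0.0, 0.452, 0.892, 0.0]
contact_force: [-1.6, -1.7, 4.7]
opening: 0.0349
t: 11.95
eef_pos: [0.4662, 0.3439, 0.0575]
ee_rot: [0.0, 0.452, 0.892, 0.001]
contact_force: [-0.6, -0.3, -1.3]
opening: 0.0349
```

Gripped and lifted. I carry it to just in front of the mouth, turning −47.7°.

```bash
python3 -m inch '[[0,0,-0.083,2,-35,0,-0.5],[0,0,-0.083,3,-35,0,-0.5],[0,0,-0.083,4,-35,0,-0.5],[0,0,-0.083,4,-35,0,-0.5],[0,0,-0.083,4,-35,0,-0.5],[0,0,-0.083,4,-35,0,-0.5],[0,0,-0.083,4,-35,0,-0.5],[0,0,-0.083,4,-35,0,-0.5],[0,0,-0.083,3,-35,0,-0.5],[0,0,-0.083,2,-33,0,-0.5]]'
python3 -m inch '[[0,0,0,0,0,-10,-0.5],[0,0,0,0,0,-10,-0.5],[0,0,0,0,0,0,-0.5],[0,0,0,0,0,0,-0.5]]'
```

```text
t: 12.95
eef_pos: [0.4993, -0.0061, 0.0559]
ee_rot: [-0.0, 0.775, 0.632, -0.001]
contact_force: [1.0, -1.1, -1.2]
opening: 0.0346
t: 13.35
eef_pos: [0.4993, -0.0029, 0.0361]
ee_rot: [-0.001, 0.773, 0.635, -0.0]
contact_force: [-0.3, 0.1, 0.0]
opening: 0.0348
```

```bash
python3 -m inch '[[0,0,0,0,-1,-10,-0.5],[0,0,0,0,0,-6,-0.5],[0,0,0,0,0,0,-0.5],[0,0,0,0,0,0,-0.5]]'
python3 -m inch '[[0,0,0,0,0,-2,-0.5],[0,0,0,0,0,0,-0.5]]'
python3 -m inch '[[0,0,0,0,0,-1,-0.5],[0,0,0,0,0,0,-0.5]]'
python3 - <<'E'
from bench import imaging
import cv2,numpy as np
f=imaging.grab_frame("scene");g=imaging.grab_frame("top")
cv2.imwrite("pics/a6.png",np.hstack([cv2.resize(f["image"][155:225,215:285,::-1],(400,400),interpolation=cv2.INTER_CUBIC),cv2.resize(g["image"][150:230,215:295,::-1],(400,400),interpolation=cv2.INTER_CUBIC)]))
E
```

```text
t: 13.75
eef_pos: [0.4996, -0.0052, 0.0205]
ee_rot: [-0.0, 0.773, 0.634, -0.0]
contact_force: [1.1, 0.2, -0.1]
opening: 0.0346
t: 13.95
eef_pos: [0.4999, -0.0053, 0.0188]
ee_rot: [0.0, 0.773, 0.634, 0.0]
contact_force: [-0.2, -0.8, -1.1]
opening: 0.0347
t: 14.15
eef_pos: [0.4998, -0.0053, 0.0178]
ee_rot: [0.0, 0.773, 0.634, 0.0]
contact_force: [1.0, -0.6, 0.3]
opening: 0.0349
```

View pics/a6.png

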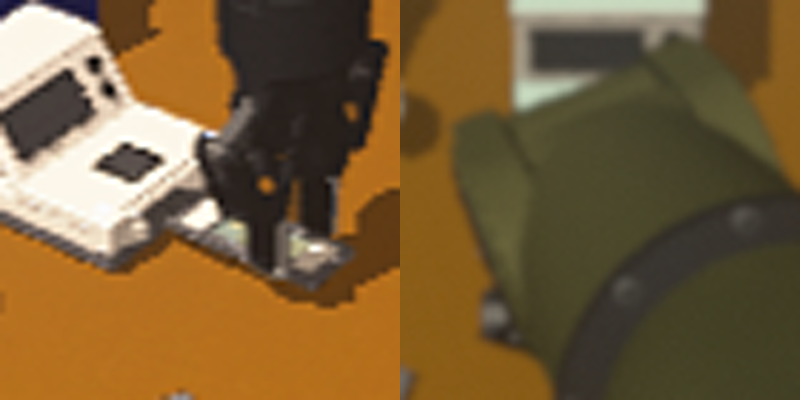

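Carrier lined up with the mouth, label field (195,213) forward and level. I correct y by 1 mm and insert gradually.

```bash
python3 -m inch '[[0,0,0,0,1.2,0,-0.5],[0,0,0,4.9,-1,0,-0.5],[0,0,0,4.9,-1,0,-0.5],[0,0,0,4.9,-1,0,-0.5],[0,0,0,4.9,-1,0,-0.5],[0,0,0,0,0,0,-0.5]]'
python3 -m inch '[[0,0,0,4.9,-1,0,-0.5],[0,0,0,4.9,-1,0,-0.5],[0,0,0,0,0,0,-0.5]]'
```

```text
t: 14.85
eef_pos: [0.5204, -0.0084, 0.0178]
ee_rot: [0.0, 0.774, 0.634, 0.0]
contact_force: [-0.1, 0.8, -0.6]
opening: 0.0347
t: 15.15
eef_pos: [0.53, -0.0102, 0.0178]
ee_rot: [0.0, 0.774, 0.634, 0.0]
contact_force: [-0.5, 0.0, -0.4]
opening: 0.0347
```

```bash
python3 -m inch '[[0,0,0,3.9,-0.8,0,-0.5],[0,0,0,3.9,-0.8,0,-0.5],[0,0,0,0,0,0,-0.5]]'
python3 -m inch '[[0,0,0,3,-0.6,0,-0.5],[0,0,0,0,0,0,-0.5]]'
python3 -m inch '[[0,0,0,3,-0.6,0,-0.5],[0,0,0,0,0,0,-0.5]]'
```

```text
t: 15.45
eef_pos: [0.5379, -0.0116, 0.0178]
ee_rot: [0.0, 0.773, 0.634, 0.001]
contact_force: [1.4, 1.2, -0.5]
opening: 0.0349
t: 15.65
eef_pos: [0.54, -0.0121, 0.0177]
ee_rot: [-0.0, 0.773, 0.634, -0.0]
contact_force: [-0.6, 1.8, -0.6]
opening: 0.0347
t: 15.85
eef_pos: [0.5423, -0.0126, 0.0175]
ee_rot: [-0.001, 0.773, 0.634, -0.001]
contact_force: [-2.7, 4.1, -0.9]
opening: 0.035
```

```bash
python3 -m inch '[[0,0,0,3,-0.2,0,-0.5],[0,0,0,0,0,0,-0.5]]'
python3 -m inch '[[0,0,0,2,-0.2,0,-0.5],[0,0,0,0,0,0,-0.5]]'
python3 -m inch '[[0,0,0,2,-0.4,0,-0.5],[0,0,0,0,0,0,-0.5]]'
```

```text
t: 16.05
eef_pos: [0.5452, -0.0131, 0.0175]
ee_rot: [-0.001, 0.773, 0.634, -0.001]
contact_force: [-4.3, 3.1, 0.7]
opening: 0.0351
t: 16.25
eef_pos: [0.547, -0.0134, 0.0175]
ee_rot: [-0.001, 0.773, 0.634, -0.001]
contact_force: [-4.9, 2.5, -0.4]
opening: 0.0349
t: 16.45
eef_pos: [0.5475, -0.0136, 0.0172]
ee_rot: [-0.001, 0.773, 0.634, -0.002]
contact_force: [-6.9, 3.2, 1.0]
opening: 0.035
```

```bash
python3 -m inch '[[0,0,0,2,-0.4,0,-0.5],[0,0,0,0,0,0,-0.5],[0,0,0,0,0,0,-0.5]]'
python3 -m inch '[[0,0,0,2,-0.4,0,-0.5],[0,0,0,0,0,0,-0.5],[0,0,0,0,0,0,-0.5],[0,0,0,0,0,0,-0.5]]'
```

```text
t: 16.75
eef_pos: [0.5476, -0.0137, 0.0168]
ee_rot: [-0.003, 0.773, 0.634, -0.003]
contact_force: [-12.0, 5.5, 1.6]
opening: 0.0351
t: 17.15
eef_pos: [0.5477, -0.0138, 0.0164]
ee_rot: [-0.004, 0.773, 0.634, -0.005]
contact_force: [-14.2, 4.7, 2.5]
opening: 0.0347
```

```bash
python3 - <<'E'
from bench import imaging,arm
import cv2,numpy as np;from h import *
f=imaging.grab_frame("scene");g=imaging.grab_frame("top")
cv2.imwrite("pics/a7.png",np.hstack([cv2.resize(f["image"][155:225,215:285,::-1],(400,400),interpolation=cv2.INTER_CUBIC),cv2.resize(f["image"][115:175,265:325,::-1],(400,400),interpolation=cv2.INTER_CUBIC)]))
R0=np.array([.6396,-.0319,0]);d=np.array([.980,-.198,0]);n=np.array([.198,.98,0])
for x in(-121,-131):
  for y in(-19,19):
    q=proj(f,R0+d*x/1000+n*y/1000+[0,0,.021])[0];print("expected outer corner",x,y,((q-[215,155])*400/70).round())
print(arm.get_obs()["contact_force"])
E
```

```text
expected outer corner -121 -19 [280. 216.]
expected outer corner -121 19 [237. 250.]
expected outer corner -131 -19 [296. 223.]
expected outer corner -131 19 [252. 257.]
[-14.64790119   5.31965636   3.172114  ]
```

View pics/a7.png

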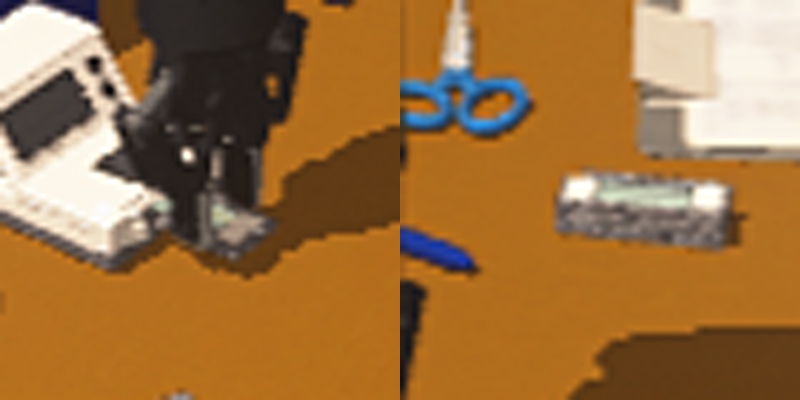

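The outer corners at about (273,220) and (235,252) match the expected home position (280,216), (237,250). The pile is still square. Handing in.

```bash
python3 -c "
from bench import arm;print(arm.hand_in())"
```

```text
the job is handed in; nothing more can be done
None
```

I drew the read carrier out of the reader and laid it on the pile, label face up and notch over notch, and let go. I then took the waiting face-up carrier and pushed it label end first into the reader. The job was handed in at about 17 s with the carrier still gripped (70 N set) and pressed home.

**Last checks:**
- **Pressed home:** the push force rose from about 2 N to 5 N as the spring gave way, then the arm stopped dead against a hard stop at about 15 N.
- **Position in the reader:** the carrier's outer end appears where it should when fully home, within about 3 mm. The position worked out from the arm is 2 mm past nominal, within calibration error.
- **Pile:** it shows square with three layers and aligned notches.

**Disagreements:**
- The two cameras differed by up to 6 mm in y on the carriers' outlines, but only about 2 mm on their white label fields, which I used.
- The read carrier touched the pile about 2.5 mm higher than I expected, so it had slipped down slightly in the fingers. It still came to rest flat.

I did not measure the positions of the vial, cups, pen or face-down carrier afterwards; no move went near them.

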